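Let the blue tin out of the tin dispenser

TASK

Let the tin with the blue label out of the dispenser: press down the black paddle of the lane it lies in, and keep it down until the tin has rolled into the catch at the front, then let the paddle come all the way up again so that the gate is shut. Leave the red tin shut in behind its own gate, do not touch either tin, and do not disturb the other things on the table.

Things in the scene. Friction and masses are not known exactly. Their poses are not given: they have to be found in the camera images.
- dispenser: White sheet-metal tin dispenser, fixed to the table, 250 mm deep (x), 172 mm wide (y) without the paddles. Origin on the table under its middle; at yaw 0 its front faces -x, to the robot, and +y is the left lane as the robot sees it. Two lanes, centre lines at y = +41.5 and -41.5 mm, with a low rail between. The deck falls 0.12 rad to the front: 26 mm above the table there, 55 mm at the rear.
- catch (a point): Middle of the catch, on the deck at dispenser x = -107, y = 0. A front lip at x = -138 mm, 32 mm above the deck, stops a tin that has rolled out; its axis then lies at about x = -107 mm, 172 mm in front of where it waited (about x = +65 mm).
- left_gate (a point): Centre of the left lane's yellow gate, a bar across the lane, 18 mm high, 5 mm thick, at dispenser x = +33, y = +41 mm and 93 mm above the table when shut. It is the rear end of the rocking lever, which runs outside the lane and turns about a level axis along dispenser y at x = -55 mm, 82 mm above the table.
- right_gate (a point): Centre of the right lane's yellow gate, a bar across the lane, 18 mm high, 5 mm thick, at dispenser x = +33, y = -41 mm and 93 mm above the table when shut. It is the rear end of the rocking lever, which runs outside the lane and turns about a level axis along dispenser y at x = -55 mm, 82 mm above the table.
- left_lever (a joint): Rocking lever of the left (+y) lane, rad: 0 = paddle up, gate shut (a spring holds it there); 0.55 = paddle fully down at its stop, gate fully up. The tin can pass from about 0.25. The paddle takes about 2 N to start and 5 N at the bottom; the lever springs back to 0 by itself when let go.
- left_paddle (a point): Centre of the top of the left lane's black ribbed paddle, 42 mm (x) by 38 mm (y), 8 mm thick, at dispenser x = -127, y = +135 mm, 104 mm above the table when up; it then slopes 0.22 rad, higher at the front. Fully pressed it has sunk about 40 mm, shifted less than 10 mm along x and slopes 0.33 rad the other way. Nothing is under it.
- right_lever (a joint): Rocking lever of the right (-y) lane, same values and behaviour as left_lever.
- right_paddle (a point): The same on the right lane's paddle, at dispenser x = -127, y = -135 mm.
- blue_tin: Food tin with a blue, white and yellow label, diameter 57 mm, length 72 mm, about 0.18 kg, lying across one of the two lanes (which one varies) behind its gate, free to roll. Origin at the centre of one end face, the one at dispenser y = lane centre - 36 mm; its own z runs along the tin to dispenser +y, so its middle is at z = 36 mm.
- red_tin: The same size of tin with a red and cream label, lying in the other lane behind its gate; it stays there. Origin and axes as for the blue tin.
- orange: Loose orange, diameter about 77 mm, at the left of the table; origin under its middle. Bystander.
- mug: Loose green and white mug, 101 mm high, at the right of the table; origin under its middle. Bystander.
- pepper_mill: Loose wooden pepper mill, 58 mm across, 160 mm high, at the right; origin under its middle. Bystander.
- salt_mill: Loose clear salt mill, 44 mm across, 90 mm high, beside the rear of the dispenser on its left; origin under its middle. Bystander.
- kettle: Steel kettle, about 230 mm across and high, fixed, at the back right; origin under its middle. Bystander.
Mind the look-alikes: they are no part of the job. What is shaped like the blue_tin but pink or turquoise is not meant.

How it is judged:
On the way, in this order (a step that is already met when the one before it is completed fails the run):
1. a paddle is pressed down so that its gate lifts (value of joint any of left_lever, right_lever above 0.15 rad).
2. the blue tin has rolled into the catch while the paddle is held down (x of blue_tin in the frame of dispenser below -0.09 m and value of joint any of left_lever, right_lever above 0.15 rad), for 0.1 s.
At the end, for the whole second after the job is handed in: The blue tin lies at rest in the catch at the front of its lane (axis 95 to 125 mm in front of the dispenser's middle, not lifted out), both levers are back up (below 0.06 rad), and the red tin is still behind its gate (x of blue_tin in the frame of dispenser between -0.125 and -0.095 m and height (world z) of blue_tin between 0.045 and 0.075 m and linear speed of blue_tin below 0.02 m/s and value of joint each of left_lever, right_lever below 0.06 rad and x of red_tin in the frame of dispenser above 0.05 m); the robot touches nothing.
It fails at once if the gate of the red tin is raised ((y of red_tin in the frame of dispenser above -0.036 m and value of joint left_lever above 0.15 rad) or (y of red_tin in the frame of dispenser below -0.036 m and value of joint right_lever above 0.15 rad)).
It fails at once if the red tin is moved (distance of red_tin from where it was at the start of the episode above 0.015 m).
It fails at once if the robot touches a tin (contact force between any of the fingers, the arm and blue_tin above 0.5 N or contact force between any of the fingers, the arm and red_tin above 0.5 N).
It fails at once if a tin is lifted (height (world z) of any of blue_tin, red_tin above 0.105 m).
It fails at once if something else on the table is disturbed (distance of any of orange, mug, pepper_mill, salt_mill from where it was at the start of the episode above 0.03 m or contact force between the arm and kettle above 5 N).
It also fails if it takes over 32 s, if anything falls off the work surface, if the arm or the gripper's body presses on something with over 40 N, if the wrist force passes 120 N, or if a joint passes its speed limit or range.

ROBOT

A 7-joint arm with a two-finger parallel gripper is mounted at the origin on a cart in front of the work surface, level with it; the furniture and walls round the work are solid. World frame = base frame: x ahead of the robot, y to its left, z up, the work surface at z = 0. Lengths are in m, angles in rad, forces in N, time in s.
With the tool pointing down it reaches from about 0.425 to 0.875 m from the base axis. Payload 4.7 kg.
Tool frame: the origin (TCP) lies at the very end of the fingers, on their centre line; the grasp point (between the pads) lies 19 mm behind it; z points along the fingers, y is the line along which they close (so a half turn about z gives the same grasp; the last joint's range is limited). The gripper opens to 87 mm and grips with 3 to 60 N. Pads are 19 mm wide; open, the fingers measure 117 mm over their backs; the gripper's body (75 mm by 190 mm) begins 51 mm behind the grasp point.
Start: joints at [1.152, 0.321, -0.07, 1.45, 0.023, 1.371, -0.057], TCP at [0.273, -0.59, 0.223] pointing down, gripper open.
Joint ranges: [-2.86, 2.86], [-0.3, 2.09], [-1.38, 1.24], [0.06, 2.45], [-1.56, 4.7], [0.09, 2.05], [-2.69, 2.69]. Speed limits (rad/s): [2.57, 2.57, 3.14, 3.14, 3.14, 3.14, 3.14].

INTERFACE

Orientations are given as a rotation vector (axis times angle).
In Python, from bench import ctrl, vision gives the robot as it stands.
- The arm moves only by the tool jog_arm, never from a script. Its argument "increments" is a list of rows, each an object of numbers: "tx", "ty", "tz": the shift along the tool's x, y, z in mm; "wx", "wy", "wz": the turn, a rotation vector about the tool's x, y, z in rad; "gripper": the opening, from 0 (shut) to 1 (fully open). In form: [{"tx": .., "ty": .., "tz": .., "wx": .., "wy": .., "wz": .., "gripper": ..}, ...]. A call has exactly 5 rows; each row is the pose to reach, as a shift and turn from the pose commanded when the call began, along the tool's axes at that moment; what a row does not reach only later rows make up. A row lasts 1/12 s, in which the tool goes at most 41.7 mm and 7.16 degrees, less where a joint would pass 70% of its speed; a pose out of reach is approached as far as the arm can. A call with a gripper value outside its range is refused whole. The fingers move at their own pace and stop on an object; "grip_force" is the grip in N (left out, the last holds). Time passes only in rows, so rows that repeat a pose let the fingers close, or fill a call up. It gives the time, the measured TCP pose, the force, the opening and the grip force at its end, in the units of the state.
- ctrl.get_state(): the state, without advancing time (a new reading comes with each control period).
- vision.get_image(name): name is "side" or "top"; returns a dict with "color" (420x560x3 uint8, blue, green, red), "fx", "fy", "cx", "cy" (pixels), "extrinsics" (4x4, takes a point from world to camera coordinates). Camera axes: x right, y down, z forward; pixel columns grow to the right and rows downward; lengths in m; the calibration is good to about 2 mm. A picture is of the moment at which its call begins. There is no depth.
- ctrl.close_job(): hands the job in; it is judged then, once.
Trained networks look in the newest picture that a camera, given by its name, has taken for a name from the list of things; names that differ only in an ending like _2 or _b are one class to them, and where a whole thing is asked for, a point or a joint stands for the part that bears it (a point fixed in the world has none). Each returns a list of dicts, best first, with "conf" (0 to 1); they miss things now and then, are a little off and sometimes report something else, mostly with a low value. They report only what shows in the picture. A call takes as long as a camera call. They do not tell look-alikes from the thing itself.
- vision.spot_in(camera, thing): "bbox" ([left, top, right, bottom] in pixels, round what is visible of it).
The state is a dict: "time": time; "joint_positions": joint angles; "qd": joint speeds; "joint_torque": joint torques, N m; "position": TCP position; "tool_rot": TCP orientation; "ft_force": force on the tool from outside, world axes, zero at the start; "torque": the same for the moment, N m; "grip_width": opening from 0.0 (shut) to 1.0 (fully open); "grip_force": force on a finger pad.
Only numpy, scipy, OpenCV 4.12 (cv2) and the standard library are available. Lean on these libraries where they do the work, as an engineer would, in place of code of your own. Each camera call takes 0.05 s, during which the arm holds its last target. There are 200 camera calls.

## Working session

There is one attempt and no reset: what is moved stays moved. The work goes in short steps, Python scripts to look and compute and a tool call to move; the robot and the scene stay as the last step left them, time stands still between calls to the robot, and variables do not carry over. Pictures are saved under pics/ and viewed, at most 10 in all, crops included, and the job is handed in when it is done.

Besides the shell and the picture viewer there is one more tool, called after "Request:" as name(argument=value, ...), one argument or row to a line, values as JSON. jog_arm: Moves the arm, as the interface text tells. Its arguments: {"type":"object","properties":{"increments":{"type":"array"},"grip_force":{"type":"number"}},"required":["increments"]}

```bash
mkdir -p pics; python3 - <<'E'
from bench import ctrl, vision
import cv2,numpy as np
s=ctrl.get_state();print(s['time'],s['position'],s['tool_rot'],s['ft_force'])
for c in('top','side'):
    i=vision.get_image(c);cv2.imwrite(f'pics/{c}1.png',i['color'])
    print(c,i['fx'],i['cx'],i['cy'],np.round(i['extrinsics'],3).tolist())
    for t in('blue_tin','red_tin','left_paddle','right_paddle','dispenser','left_gate','right_gate'):
        print(t,[(np.round(d['bbox']).tolist(),round(d['conf'],2)) for d in vision.spot_in(c,t)[:4]])
E
```

```text
0.0 [ 0.2723445  -0.58959857  0.22148372] [-3.06655851e+00 -6.74194239e-01  7.91837011e-04] [-0.09993124 -0.09471012 -0.62975165]
top 480.06218194541015 284.53499853048925 207.8570674214198 [[-0.013, -1.0, 0.001, -0.007], [-0.995, 0.013, -0.101, 0.553], [0.101, -0.002, -0.995, 1.519], [0.0, 0.0, 0.0, 1.0]]
blue_tin [([212.0, 199.0, 235.0, 229.0], 0.93), ([259.0, 162.0, 284.0, 181.0], 0.82), ([326.0, 155.0, 354.0, 174.0], 0.57), ([241.0, 153.0, 339.0, 246.0], 0.26)]
red_tin [([285.0, 162.0, 309.0, 179.0], 0.78)]
left_paddle [([243.0, 186.0, 262.0, 245.0], 0.94)]
right_paddle [([320.0, 188.0, 342.0, 235.0], 0.86), ([240.0, 151.0, 339.0, 243.0], 0.59)]
dispenser [([241.0, 153.0, 341.0, 240.0], 0.72)]
left_gate [([240.0, 180.0, 278.0, 243.0], 0.91), ([392.0, 249.0, 427.0, 284.0], 0.22)]
right_gate [([295.0, 177.0, 345.0, 233.0], 0.94)]
side 517.9986503561415 295.019044987149 209.58671992687573 [[-0.989, -0.151, 0.003, 0.522], [-0.066, 0.412, -0.909, 0.105], [0.136, -0.899, -0.417, 1.432], [0.0, 0.0, 0.0, 1.0]]
blue_tin [([267.0, 244.0, 302.0, 272.0], 0.86), ([237.0, 195.0, 257.0, 220.0], 0.77)]
red_tin [([244.0, 187.0, 263.0, 201.0], 0.51)]
left_paddle [([255.0, 203.0, 322.0, 224.0], 0.63)]
right_paddle [([263.0, 179.0, 326.0, 201.0], 0.75)]
dispenser [([316.0, 146.0, 333.0, 185.0], 0.74), ([229.0, 181.0, 325.0, 248.0], 0.56)]
left_gate [([252.0, 202.0, 323.0, 225.0], 0.82)]
right_gate [([261.0, 176.0, 321.0, 194.0], 0.62)]
```

```bash
python3 - <<'E'
import cv2
a=cv2.imread('pics/top1.png')[130:290,190:390];cv2.imwrite('pics/topc.png',cv2.resize(a,(750,600),interpolation=cv2.INTER_CUBIC))
E
```

```text
(no output)
```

View pics/top1.png

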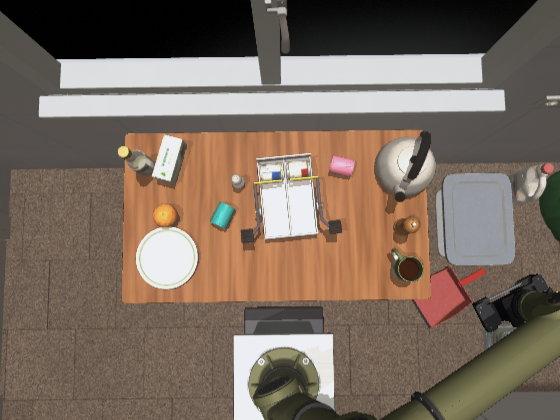

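View pics/topc.png

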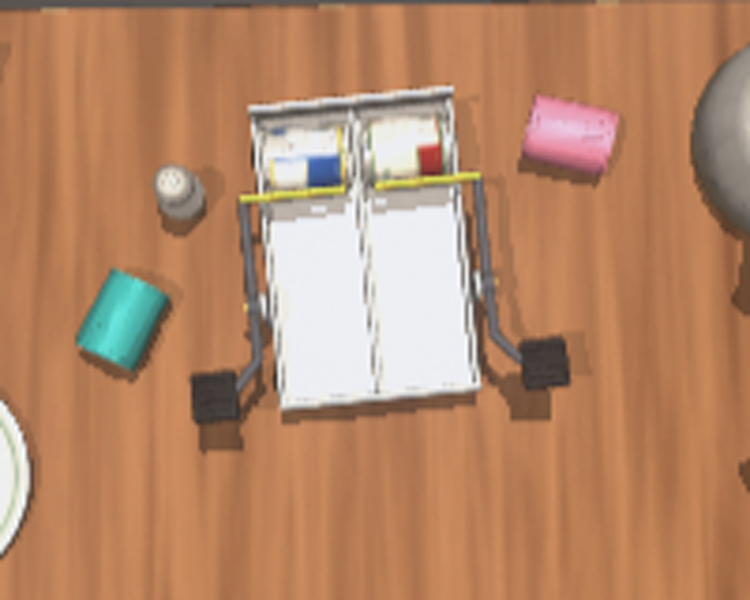

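View pics/side1.png

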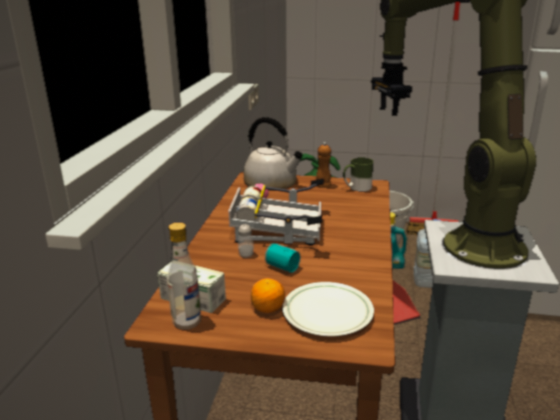

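Candidates in the top picture: tin in the left lane (272,172) with blue/white/yellow label; tin in the right lane (298,170) with red/cream label; turquoise look-alike (223,215); pink look-alike (342,166). I choose the left lane; the close crop confirms blue is left. The paddle tops are at about (247,236) on the left and (335,226) on the right.

```bash
cat >h.py <<'E'
import numpy as np
from bench import ctrl,vision
from scipy.spatial.transform import Rotation as R
def world(im,u,v,z):
    E=np.array(im['extrinsics']);d=E[:3,:3].T@[(u-im['cx'])/im['fx'],(v-im['cy'])/im['fy'],1];o=-E[:3,:3].T@E[:3,3]
    return o+d*(z-o[2])/d[2]
def pix(im,p):
    E=np.array(im['extrinsics']);c=E[:3,:3]@p+E[:3,3];return np.round([im['fx']*c[0]/c[2]+im['cx'],im['fy']*c[1]/c[2]+im['cy']],1)
def go(p):
    s=ctrl.get_state();r=R.from_rotvec(s['tool_rot']);return np.round(r.inv().apply(np.array(p)-s['position'])*1000)
E
python3 - <<'E'
from h import *
t=vision.get_image('top');sd=vision.get_image('side')
L=world(t,247.3,235.9,.104);Rr=world(t,335.3,226.5,.104);gl=world(t,268,182,.102);gr=world(t,305,178,.102)
print(L,Rr,np.linalg.norm(L-Rr),(gl+gr)/2-(L+Rr)/2,'yaw',np.arctan2(*((L-Rr)[:2]*[-1,1])))
print('L in side',pix(sd,L),'R',pix(sd,Rr))
for n,u,v,z in(('kettle',405,165,.1),('pepper',411,225,.16),('mug',407,267,.1),('turq',223,215,.04)):print(n,world(t,u,v,z))
# waypoints
print(R.from_rotvec(ctrl.get_state()['tool_rot']).as_matrix().round(3))
for w in([.45,-.3,.23],[.47,-.08,.23],[*L[:2],.2]):print(go(w))
E
```

```text
[0.46121211 0.10057536 0.104     ] [ 0.48638147 -0.16812141  0.104     ] 0.2698730362291616 [ 0.1583286  0.0126089 -0.002    ] yaw 0.09339943498961104
L in side [314.6 217.9] R [316.6 180.4]
kettle [ 0.67473774 -0.3892691   0.1       ]
pepper [ 0.4844576  -0.38451417  0.16      ]
mug [ 0.3607554  -0.38324144  0.1       ]
turq [0.53173056 0.18264956 0.04      ]
[[ 0.908  0.419  0.   ]
 [ 0.419 -0.908 -0.   ]
 [-0.     0.    -1.   ]]
[ 283. -189.   -7.]
[ 393. -380.   -7.]
[ 461. -548.   23.]
```

Request:
jog_arm(
  increments=[
    {"tx": 30,"ty": -20,"tz": -10,"wz": -0.1,"gripper": 0},
    {"tx": 62,"ty": -42,"tz": -20,"wz": -0.2,"gripper": 0},
    {"tx": 96,"ty": -64,"tz": -30,"wz": -0.3,"gripper": 0},
    {"tx": 130,"ty": -87,"tz": -30,"wz": -0.4,"gripper": 0},
    {"tx": 164,"ty": -110,"tz": -30,"wz": -0.5,"gripper": 0},
  ],
)

```text
validation failed for argument at $.in...
```

```bash
python3 - <<'E'
from h import *
for w in([.45,-.3,.25],[.46,-.08,.25]):print(go(w))
s=ctrl.get_state();print(s['position'],R.from_rotvec(s['tool_rot']).as_matrix().round(3)[:2,:2].tolist())
E
```

```text
[ 283. -189.  -27.]
[ 384. -384.  -27.]
[ 0.27259831 -0.59010008  0.22259353] [[0.908, 0.419], [0.419, -0.908]]
```

Request:
jog_arm(
  increments=[
    {"tx": 30,"ty": -20,"tz": -10,"wx": 0,"wy": 0,"wz": -0.1,"gripper": 0},
    {"tx": 62,"ty": -42,"tz": -20,"wx": 0,"wy": 0,"wz": -0.2,"gripper": 0},
    {"tx": 96,"ty": -64,"tz": -30,"wx": 0,"wy": 0,"wz": -0.3,"gripper": 0},
    {"tx": 130,"ty": -87,"tz": -30,"wx": 0,"wy": 0,"wz": -0.4,"gripper": 0},
    {"tx": 164,"ty": -110,"tz": -30,"wx": 0,"wy": 0,"wz": -0.5,"gripper": 0},
  ],
)

```text
time: 1.32
position: [0.3764, -0.4201, 0.2537]
tool_rot: [2.801, 1.418, 0.001]
ft_force: [1.0, -1.0, -0.6]
grip_width: 0.71
grip_force: 0.0
```

```bash
python3 - <<'E'
from h import *
for w in([.45,-.25,.25],[.46,-.08,.25],[.4612,.1006,.15]):print(go(w))
E
```

```text
[181. -41.   3.]
[ 324. -134.    3.]
[ 470. -240.  103.]
```

Request:
jog_arm(
  increments=[
    {"tx": 36,"ty": -8,"tz": 0,"wx": 0,"wy": 0,"wz": -0.1,"gripper": 0},
    {"tx": 72,"ty": -16,"tz": 0,"wx": 0,"wy": 0,"wz": -0.2,"gripper": 0},
    {"tx": 108,"ty": -25,"tz": 0,"wx": 0,"wy": 0,"wz": -0.3,"gripper": 0},
    {"tx": 144,"ty": -33,"tz": 0,"wx": 0,"wy": 0,"wz": -0.4,"gripper": 0},
    {"tx": 180,"ty": -41,"tz": 0,"wx": 0,"wy": 0,"wz": -0.5,"gripper": 0},
  ],
)

```text
time: 1.73
position: [0.45, -0.2507, 0.2529]
tool_rot: [2.364, 2.068, -0.0]
ft_force: [0.7, -0.8, -0.0]
grip_width: 0.324
grip_force: 0.0
```

```bash
python3 - <<'E'
from h import *
s=ctrl.get_state();print(s['position'],R.from_rotvec(s['tool_rot']).as_matrix().round(3)[:2,:2].tolist())
for w in([.46,-.08,.25],[.4612,.1006,.15]):print(go(w))
E
```

```text
[ 0.45004418 -0.25069911  0.25289572] [[0.133, 0.991], [0.991, -0.133]]
[171. -13.   3.]
[350. -36. 103.]
```

Request:
jog_arm(
  increments=[
    {"tx": 38,"ty": -4,"tz": 0,"wx": 0,"wy": 0,"wz": -0.05,"gripper": 0},
    {"tx": 76,"ty": -8,"tz": 0,"wx": 0,"wy": 0,"wz": -0.1,"gripper": 0},
    {"tx": 114,"ty": -12,"tz": 0,"wx": 0,"wy": 0,"wz": -0.15,"gripper": 0},
    {"tx": 152,"ty": -16,"tz": 0,"wx": 0,"wy": 0,"wz": -0.2,"gripper": 0},
    {"tx": 190,"ty": -20,"tz": 0,"wx": 0,"wy": 0,"wz": -0.23,"gripper": 0},
  ],
)

```text
time: 2.15
position: [0.4557, -0.0597, 0.2528]
tool_rot: [2.114, 2.323, -0.0]
ft_force: [-0.5, -0.4, -0.4]
grip_width: 0.021
grip_force: 0.0
```

```bash
python3 - <<'E'
from h import *
s=ctrl.get_state();print(s['position'],R.from_rotvec(s['tool_rot']).as_matrix().round(3)[:2,:2].tolist())
for w in([.4612,.1006,.15],):print(go(w))
E
```

```text
[ 0.45567312 -0.0596508   0.25278479] [[-0.094, 0.996], [0.996, 0.094]]
[159.  21. 103.]
```

Request:
jog_arm(
  increments=[
    {"tx": 36,"ty": 4,"tz": 0,"wx": 0,"wy": 0,"wz": 0,"gripper": 0},
    {"tx": 74,"ty": 9,"tz": 0,"wx": 0,"wy": 0,"wz": 0,"gripper": 0},
    {"tx": 112,"ty": 14,"tz": 20,"wx": 0,"wy": 0,"wz": 0,"gripper": 0},
    {"tx": 140,"ty": 18,"tz": 50,"wx": 0,"wy": 0,"wz": 0,"gripper": 0},
    {"tx": 159,"ty": 21,"tz": 85,"wx": 0,"wy": 0,"wz": 0,"gripper": 0},
  ],
)

```text
time: 2.57
position: [0.4636, 0.1027, 0.1689]
tool_rot: [2.11, 2.321, 0.007]
ft_force: [0.8, -0.7, 0.1]
grip_width: 0.008
grip_force: 0.0
```

```bash
python3 - <<'E'
from h import *
import cv2
s=ctrl.get_state();print(s['position'],go([.4612,.1006,.106]))
a=vision.get_image('top')['color'][130:290,190:390]
b=vision.get_image('side')['color'][100:260,200:400]
cv2.imwrite('pics/b.png',cv2.resize(np.hstack([a,b]),(800,320),interpolation=cv2.INTER_CUBIC))
E
```

```text
[0.46361166 0.10266705 0.16894476] [-2. -3. 63.]
```

View pics/b.png

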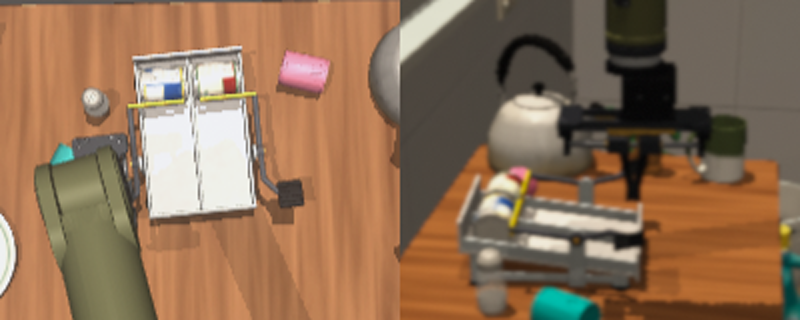

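The picture shows the closed fingers (crop 633,200) right over the left paddle (630,238), and both tins are still behind their gates.

Request:
jog_arm(
  increments=[
    {"tx": -2,"ty": -3,"tz": 25,"wx": 0,"wy": 0,"wz": 0,"gripper": 0},
    {"tx": -2,"ty": -3,"tz": 45,"wx": 0,"wy": 0,"wz": 0,"gripper": 0},
    {"tx": -2,"ty": -3,"tz": 60,"wx": 0,"wy": 0,"wz": 0,"gripper": 0},
    {"tx": -2,"ty": -3,"tz": 72,"wx": 0,"wy": 0,"wz": 0,"gripper": 0},
    {"tx": -2,"ty": -3,"tz": 80,"wx": 0,"wy": 0,"wz": 0,"gripper": 0},
  ],
)

```text
time: 3.08
position: [0.4591, 0.0956, 0.0871]
tool_rot: [-2.118, -2.32, 0.002]
ft_force: [-2.7, -0.8, 3.5]
grip_width: 0.01
grip_force: 1.7
```

Request:
jog_arm(
  increments=[
    {"tx": 1,"ty": 0,"tz": 4,"wx": 0,"wy": 0,"wz": 0,"gripper": 0},
    {"tx": 3,"ty": 1,"tz": 8,"wx": 0,"wy": 0,"wz": 0,"gripper": 0},
    {"tx": 3,"ty": 2,"tz": 12,"wx": 0,"wy": 0,"wz": 0,"gripper": 0},
    {"tx": 3,"ty": 2,"tz": 15,"wx": 0,"wy": 0,"wz": 0,"gripper": 0},
    {"tx": 3,"ty": 2,"tz": 15,"wx": 0,"wy": 0,"wz": 0,"gripper": 0},
  ],
)

```text
time: 3.5
position: [0.462, 0.0995, 0.0727]
tool_rot: [2.116, 2.32, 0.001]
ft_force: [-0.9, -2.7, 4.0]
grip_width: 0.006
grip_force: 2.0
```

Request:
jog_arm(
  increments=[
    {"tx": 0,"ty": 0,"tz": 0,"wx": 0,"wy": 0,"wz": 0,"gripper": 0},
    {"tx": 0,"ty": 0,"tz": 0,"wx": 0,"wy": 0,"wz": 0,"gripper": 0},
    {"tx": 0,"ty": 0,"tz": 0,"wx": 0,"wy": 0,"wz": 0,"gripper": 0},
    {"tx": 0,"ty": 0,"tz": 0,"wx": 0,"wy": 0,"wz": 0,"gripper": 0},
    {"tx": 0,"ty": 0,"tz": 0,"wx": 0,"wy": 0,"wz": 0,"gripper": 0},
  ],
)

```text
time: 3.92
position: [0.4618, 0.0996, 0.0729]
tool_rot: [2.116, 2.32, 0.001]
ft_force: [1.7, -2.7, 4.1]
grip_width: 0.005
grip_force: 1.9
```

Request:
jog_arm(
  increments=[
    {"tx": 0,"ty": 0,"tz": 0,"wx": 0,"wy": 0,"wz": 0,"gripper": 0},
    {"tx": 0,"ty": 0,"tz": 0,"wx": 0,"wy": 0,"wz": 0,"gripper": 0},
    {"tx": 0,"ty": 0,"tz": 0,"wx": 0,"wy": 0,"wz": 0,"gripper": 0},
    {"tx": 0,"ty": 0,"tz": 0,"wx": 0,"wy": 0,"wz": 0,"gripper": 0},
    {"tx": 0,"ty": 0,"tz": 0,"wx": 0,"wy": 0,"wz": 0,"gripper": 0},
  ],
)

```text
time: 4.33
position: [0.4615, 0.0998, 0.0727]
tool_rot: [2.117, 2.321, 0.001]
ft_force: [1.9, -2.1, 4.2]
grip_width: 0.004
grip_force: 1.9
```

```bash
python3 - <<'E'
from h import *
import cv2
a=vision.get_image('top')['color'][130:290,190:390]
b=vision.get_image('side')['color'][100:260,200:400]
cv2.imwrite('pics/c.png',cv2.resize(np.hstack([a,b]),(800,320),interpolation=cv2.INTER_CUBIC))
s=ctrl.get_state();print(s['time'],s['position'],s['ft_force'])
E
```

```text
4.4333 [0.46144335 0.09989919 0.07265606] [ 2.00878242 -2.03530327  4.02169653]
```

View pics/c.png

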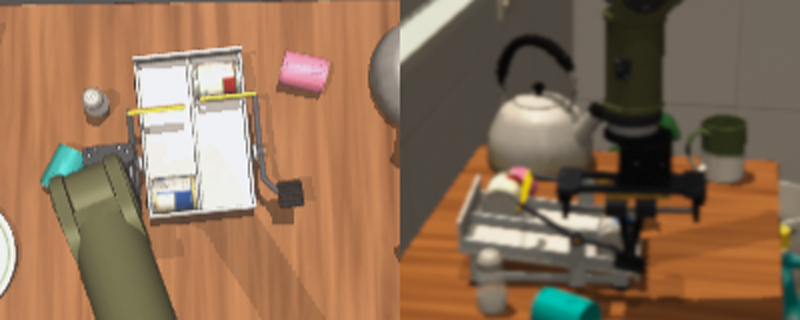

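The blue tin is now at the front lip (crop 172,195), the red tin is still in its lane (217,78), and the paddle is held down. I'll hold briefly, then release straight up.

Request:
jog_arm(
  increments=[
    {"tx": 0,"ty": 0,"tz": 0,"wx": 0,"wy": 0,"wz": 0,"gripper": 0},
    {"tx": 0,"ty": 0,"tz": 0,"wx": 0,"wy": 0,"wz": 0,"gripper": 0},
    {"tx": 0,"ty": 0,"tz": 0,"wx": 0,"wy": 0,"wz": 0,"gripper": 0},
    {"tx": 0,"ty": 0,"tz": 0,"wx": 0,"wy": 0,"wz": 0,"gripper": 0},
    {"tx": 0,"ty": 0,"tz": 0,"wx": 0,"wy": 0,"wz": 0,"gripper": 0},
  ],
)

```text
time: 4.85
position: [0.4613, 0.0999, 0.0726]
tool_rot: [2.117, 2.321, 0.001]
ft_force: [1.4, -0.6, 4.1]
grip_width: 0.002
grip_force: 1.8
```

Request:
jog_arm(
  increments=[
    {"tx": 0,"ty": 0,"tz": -8,"wx": 0,"wy": 0,"wz": 0,"gripper": 0},
    {"tx": 0,"ty": 0,"tz": -16,"wx": 0,"wy": 0,"wz": 0,"gripper": 0},
    {"tx": 0,"ty": 0,"tz": -26,"wx": 0,"wy": 0,"wz": 0,"gripper": 0},
    {"tx": 0,"ty": 0,"tz": -40,"wx": 0,"wy": 0,"wz": 0,"gripper": 0},
    {"tx": 0,"ty": 0,"tz": -60,"wx": 0,"wy": 0,"wz": 0,"gripper": 0},
  ],
)

```text
time: 5.27
position: [0.4591, 0.0998, 0.1322]
tool_rot: [-2.114, -2.319, 0.004]
ft_force: [0.4, 0.7, 0.2]
grip_width: 0.004
grip_force: 0.0
```

Request:
jog_arm(
  increments=[
    {"tx": 0,"ty": 0,"tz": -25,"wx": 0,"wy": 0,"wz": 0,"gripper": 0},
    {"tx": 0,"ty": 0,"tz": -50,"wx": 0,"wy": 0,"wz": 0,"gripper": 0},
    {"tx": 0,"ty": 0,"tz": -60,"wx": 0,"wy": 0,"wz": 0,"gripper": 0},
    {"tx": 0,"ty": 0,"tz": -60,"wx": 0,"wy": 0,"wz": 0,"gripper": 0},
    {"tx": 0,"ty": 0,"tz": -60,"wx": 0,"wy": 0,"wz": 0,"gripper": 0},
  ],
)

```text
time: 5.68
position: [0.4607, 0.0997, 0.1922]
tool_rot: [-2.117, -2.321, 0.001]
ft_force: [-1.0, -0.2, -0.8]
grip_width: 0.006
grip_force: 0.0
```

```bash
python3 - <<'E'
from h import *
import cv2
a=vision.get_image('top')['color'][130:290,190:390]
b=vision.get_image('side')['color'][100:260,200:400]
cv2.imwrite('pics/d.png',cv2.resize(np.hstack([a,b]),(800,320),interpolation=cv2.INTER_CUBIC))
s=ctrl.get_state();print(s['time'],s['position'],s['ft_force'])
E
```

```text
5.7833 [0.45993115 0.09943958 0.19098819] [ 0.8172141  -0.12812209  0.26689135]
```

View pics/d.png

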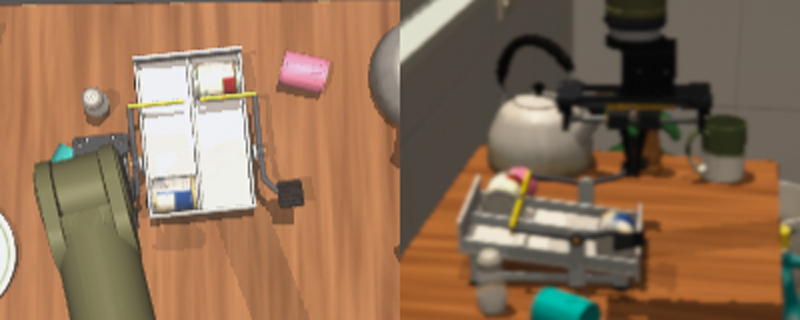

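The blue tin rests at the lip (crop 172,195). The left paddle is back up (628,240), both gates are in line (157,104 and 228,97), and the arm is clear.

```bash
python3 -c "
from bench import ctrl
print(ctrl.close_job())"
```

```text
the job is handed in; nothing more can be done
None
```

The blue tin is in the catch with the left paddle back up and both gates shut, the red tin stayed behind its gate, and the job is handed in; no verdict came back.

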